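# Hold-to-run filter shake at the extractor's control box

## Task

Shake out the dust extractor's filter from its control box, with closed fingertips: press the raised end of the rocker switch until it has tipped fully over, then push the round button all the way in, then press the long bar key fully down and keep holding it: the program finishes while still holding the bar key down. Do not press the square stop key, and do not lift or shift anything on the bench.

Things in the scene. Friction and masses are not known exactly. Their poses are not given: they have to be found in the camera images.
- console: grey control box, fixed, 96 mm deep (its x, away from the robot), 286 mm long (its y), 45 mm tall; origin at the centre of its underside. Four switches stand on it in a row along its y, 66 mm apart, in an order that changes; each has a grey plate 84x60x6 mm and a grey bezel whose rim is 9 to 10 mm above the box top, round a black key; all turned like the box
- switch_rocker: base of the rocker switch; origin on the box top under the hinge. The rocker is a see-saw key of two flat halves, each 30 mm long (along x) and 26 mm wide, meeting in a shallow V at the hinge, 14 mm above this origin (59 mm above the bench). Off: the half nearer the robot slopes up to 10 mm above the hinge, the far half is level. On: the near half is level, the far half up
- rocker_raised_end (a point): point on top of the rocker's near (raised) half, on its centre line, 20 mm from the hinge; moves with the rocker. 66 mm above the bench when off, 59 mm when fully on (straight down)
- rocker (a joint): tilt of the rocker: about 0 (up to 0.04) = off, 0.34 = fully on, at its stop. Stiff: about 2 N at the point above moves it, and it stays where it is left
- round_top (a point): centre of the top of the round button, 31 mm across; 69.5 mm above the bench when out, 61.5 mm when fully in; the bezel round it is 40 mm across
- plunger (a joint): travel of the round button downward, m: about 0 (up to 0.001) = out, 0.008 = fully in, at its stop. A latching button with no spring return: about 4 N pushes it in and it stays in
- bar_top (a point): centre of the top of the long bar key, 66 mm long (box x) and 18 mm wide; 69.5 mm above the bench when up, 61.5 mm when fully down
- bar (a joint): travel of the bar key downward, m: 0 = up, 0.008 = fully down, at its stop. Spring key: 1.2 N starts it, 6 N holds it fully down, and it comes up when released
- square_top (a point): centre of the top of the square stop key, 26x26 mm, 69.5 mm above the bench when up; not to be pressed
- square (a joint): travel of the square stop key downward, m: 0 = up, 0.008 = fully down; same spring as the bar key
- jar_cobalto: blue pigment jar with a black screw lid, 48 mm across, 58 mm tall, standing just past the right-hand end of the control box; origin at the centre of its underside; stays where it is
- stamp_block: wooden stamping block 62x62 mm with a turned knob, 64 mm tall, on the corner of a thin catalogue behind the control box; origin at the centre of its underside; stays where it is
- mug: white mug, 92 mm across, 95 mm tall, behind the control box; origin at the centre of its underside; stays where it is
- pencil: green pencil, 123 mm long, 7 mm thick, lying on the bench to the right of the control box; stays where it is
- masking_tape: roll of masking tape, 98 mm across, 25 mm tall, lying at the right of the bench; origin at the centre of its underside; stays where it is
- jar_verdete: green pigment jar with a red lid, 54 mm across, 58 mm tall, behind and to the left; origin at the centre of its underside; stays where it is
- pot_water: white paint pot, 74 mm across, 64 mm tall, at the left behind the tile stacks; origin at the centre of its underside; stays where it is
- brush_big: big wooden brush, 240 mm long, lying at the right of the bench; stays where it is

How it is judged:
By the outcome, as a careful person would: the job done as asked, in the order asked, and still so for the second after the job is handed in, while the arm keeps its last pose, push and grip.
It also fails if it takes over 40 s, if anything falls off the work surface, if the arm or the gripper's body presses on something with over 40 N, if the wrist force passes 120 N, or if a joint passes its speed limit or range.

## Robot

A 7-joint arm with a two-finger parallel gripper is mounted at the origin on a cart in front of the work surface, level with it; the furniture and walls round the work are solid. World frame = base frame: x ahead of the robot, y to its left, z up, the work surface at z = 0. Lengths are in m, angles in rad, forces in N, time in s.
With the tool pointing down it reaches from about 0.425 to 0.925 m from the base axis. Payload 6.8 kg.
Tool frame: the origin (TCP) lies at the very end of the fingers, on their centre line; the grasp point (between the pads) lies 19 mm behind it (hold_point_z is the distance from the TCP to the grasp point, in m); z points along the fingers, y is the direction in which the jaws open and shut (so a half turn about z gives the same grasp; the last joint's range is limited). The gripper opens to 85 mm and grips with 20 to 120 N. Pads are 22 mm wide; open, the fingers measure 114 mm over their backs; the gripper's body (76 mm by 85 mm) begins 54 mm behind the grasp point. The pads swing forward as they close: fully open they stand 13 mm farther back than shut.
Start: joints at [-1.443, 0.477, 0.022, 1.555, -0.011, 1.109, -0.083], TCP at [0.158, 0.656, 0.231] pointing down, gripper open.
Joint ranges: [-2.96, 2.96], [-0.34, 2.1], [-1.41, 1.46], [0.24, 2.44], [-1.37, 4.51], [0.17, 1.92], [-2.96, 2.96]. Speed limits (rad/s): [2.39, 2.39, 3.14, 3.14, 3.14, 3.14, 3.14].

## Interface

Orientations are given as a unit quaternion [w, x, y, z].
In Python, from station import get_obs, read_camera, calibration, hand_in, regions_of, hold_point_z gives the robot as it stands.
- The arm moves only by the tool send_rows, never from a script. Its argument "motion" is text: rows parted by semicolons, each of 7 numbers parted by spaces: the shift along the world's x, y, z in cm, then the turn, a rotation vector about the world's x, y, z in degrees, then the closure, from 0 (fully open) to 1 (shut). In form: dx dy dz rx ry rz fingers; .... A call has 1 to 20 rows; each row shifts and turns the pose as measured when the row begins; what a row does not reach is not made up. A row lasts 1/12 s, in which the tool goes at most 41.7 mm and 7.16 degrees, less where a joint would pass 70% of its speed; a pose out of reach is approached as far as the arm can. A call is refused whole if a number of a shift passes 4.17 or a number of a turn 7.16, either way. A call with a gripper value outside its range is refused whole. The fingers move at their own pace and stop on an object; "newtons" is the grip in N (left out, the last holds). Time passes only in rows, so rows that do not move let the fingers close. It gives the time, the measured TCP pose, the force and the opening at its end, in the units of the state.
- get_obs(): the state, without advancing time (a new reading comes with each control period).
- read_camera(name): name is "side" or "top"; returns the picture (400x640x3 uint8, red, green, blue); there is no depth.
- calibration(name): a dict with "mtx" (3x3 intrinsics, pixels), "R" (3x3) and "t" (3): a world point X has camera coordinates R X + t. Camera axes: x right, y down, z forward; pixel columns grow to the right and rows downward; lengths in m; the calibration is good to about 2 mm. A picture is of the moment at which its call begins. calibration takes no time and is no camera call.
- hand_in(): hands the job in, once; it reports no verdict.
Trained networks look in the newest picture that a camera, given by its name, has taken for a name from the list of things; names that differ only in an ending like _2 or _b are one class to them, and where a whole thing is asked for, a point or a joint stands for the part that bears it (a point fixed in the world has none). Each returns a list of dicts, best first, with "conf" (0 to 1); they miss things now and then, are a little off and sometimes report something else, mostly with a low value. They report only what shows in the picture. A call takes as long as a camera call.
- regions_of(thing, camera): "region" (400x640 bool, what is visible of it) and "point" ([column, row] in pixels, amid what is visible of it).
The state is a dict: "t": time; "q": joint angles; "joint_vel": joint speeds; "joint_torque": joint torques, N m; "eef_pos": TCP position; "tool_rot": TCP orientation; "contact_force": force on the tool from outside, world axes, zero at the start; "torque": the same for the moment, N m; "gripper_width": opening from 0.0 (shut) to 1.0 (fully open).
Only numpy, scipy, OpenCV 4.12 (cv2) and the standard library are available. Lean on these libraries where they do the work, as an engineer would, in place of code of your own. Each camera call takes 0.05 s, during which the arm holds its last target.

## Working session

There is one attempt and no reset: what is moved stays moved. The work goes in short steps, Python scripts to look and compute and a tool call to move; the robot and the scene stay as the last step left them, time stands still between calls to the robot, and variables do not carry over. Pictures are saved under pics/ and viewed, and the job is handed in when it is done.

Besides the shell and the picture viewer there is one more tool, called after "Request:" as name(argument=value, ...) on one line, values as JSON. send_rows: Moves the arm, as the interface text tells. Its arguments: {"type":"object","properties":{"motion":{"type":"string"},"newtons":{"type":"number"}},"required":["motion"]}

```bash
mkdir -p pics; python3 - <<'E'
from station import *
import cv2
o=get_obs();print(o)
for c in("top","side"):
    cv2.imwrite(f"pics/{c}0.png",read_camera(c)[:,:,::-1])
    k=calibration(c);print(c,k)
    for n in("console","rocker_raised_end","round_top","bar_top","square_top","switch_rocker"):
        for r in regions_of(n,c)[:3]:print(n,r['conf'],r['point'],r['region'].sum())
E
```

```text
{'t': 0.0, 'q': array([-1.44308926,  0.47782591,  0.02231271,  1.55647697, -0.01151583,
        1.10927021, -0.08312783]), 'joint_vel': array([ 0.00090617, -0.00237146,  0.00046745, -0.00088113, -0.00036275,
       -0.00129319,  0.00101752]), 'joint_torque': array([ 1.09089822e-04, -5.96446252e+01,  1.60771362e+00, -2.81198019e+01,
        1.23279059e-02,  9.53895069e-03, -8.44417144e-06]), 'eef_pos': array([0.15755311, 0.6557385 , 0.2302971 ]), 'tool_rot': array([-5.29824526e-05,  1.17625318e-01,  9.93057615e-01, -9.24957873e-04]), 'contact_force': array([-1.05976303, -0.14705843, -0.1756652 ]), 'torque': array([-0.05669792,  0.01651063, -0.06848004]), 'gripper_width': 0.9978213453312689}
top {'mtx': array([[371.99173648,   0.        , 324.12450405],
       [  0.        , 371.99173648, 200.58251075],
       [  0.        ,   0.        ,   1.        ]]), 'R': array([[-0.00471914, -0.99997968,  0.0042862 ],
       [-0.99513608,  0.00427444, -0.09841705],
       [ 0.09839673, -0.0047298 , -0.99513603]]), 't': array([-0.16263118,  0.51666887,  1.17104203])}
console 0.79 [311.4, 223.8] 64
[... 204 characters left out ...]
25.5] 131
square_top 0.4 [345.6, 228.1] 71
switch_rocker 0.83 [281.2, 220.7] 510
side {'mtx': array([[464.96071813,   0.        , 317.60348168],
       [  0.        , 464.96071813, 200.43205258],
       [  0.        ,   0.        ,   1.        ]]), 'R': array([[ 0.97183143, -0.23431114, -0.02533707],
       [-0.11067878, -0.35883183, -0.92681709],
       [ 0.20807183,  0.90351425, -0.37465732]]), 't': array([-0.51168886,  0.07372227,  1.39234835])}
console 0.65 [292.1, 231.9] 587
rocker_raised_end 0.58 [288.6, 193.5] 60
round_top 0.47 [296.6, 207.1] 81
bar_top 0.47 [294.1, 199.7] 102
square_top 0.47 [301.0, 219.7] 81
switch_rocker 0.58 [291.2, 195.3] 162
switch_rocker 0.41 [292.7, 232.5] 467
```

```bash
cat > h.py <<'E'
from station import *
import numpy as np,cv2
def ray(c,p,z):
    k=calibration(c);d=k['R'].T@np.linalg.solve(k['mtx'],[p[0],p[1],1.]);o=-k['R'].T@k['t'];return o+d*(z-o[2])/d[2]
def proj(c,X):
    k=calibration(c);v=k['mtx']@(k['R']@np.array(X)+k['t']);return v[:2]/v[2]
E
python3 - <<'E'
from h import *
for c in("top","side"):
    im=cv2.imread(f"pics/{c}0.png")
    cv2.imwrite(f"pics/{c}1.png",im)
    x,y=(240,170) if c=="top" else (230,150)
    cv2.imwrite(f"pics/{c}1c.png",cv2.resize(im[y:y+100,x:x+133],None,fx=6,fy=6,interpolation=cv2.INTER_CUBIC))
P={"top":dict(rock=(280,218.6),round=(324.6,225.8),bar=(301.6,225.5),sq=(345.6,228.1)),"side":dict(rock=(288.6,193.5),round=(296.6,207.1),bar=(294.1,199.7),sq=(301,219.7))}
for c in P:
    for n,p in P[c].items(): print(c,n,ray(c,p,.066 if n=="rock" else .0695).round(4))
E
```

```text
top rock [ 0.4566 -0.028   0.066 ]
top round [ 0.4336 -0.1658  0.0695]
top bar [ 0.4348 -0.095   0.0695]
top sq [ 0.4262 -0.2304  0.0695]
side rock [ 0.4278 -0.0379  0.066 ]
side round [ 0.429  -0.1588  0.0695]
side bar [ 0.4329 -0.1016  0.0695]
side sq [ 0.4236 -0.2469  0.0695]
```

View pics/top0.png

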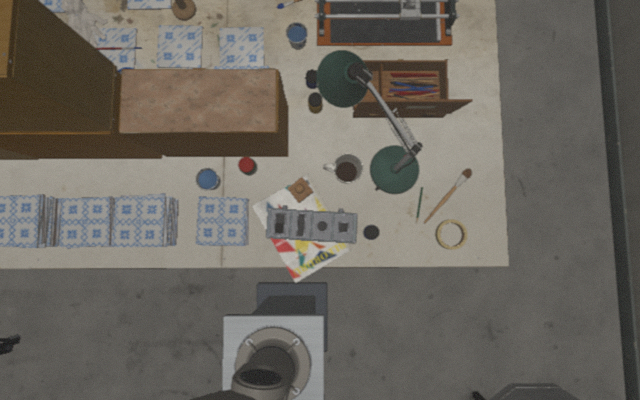

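View pics/side0.png

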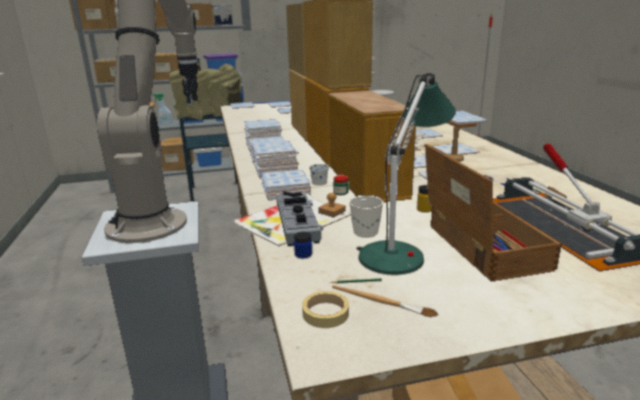

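```bash
ls pics
```

```text
side0.png
side1.png
side1c.png
top0.png
top1.png
top1c.png
```

View pics/top1c.png

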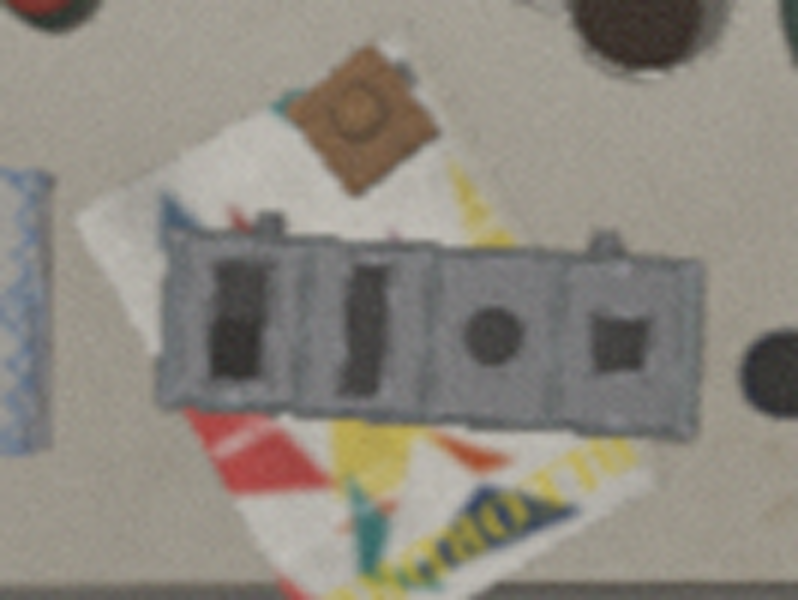

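View pics/side1c.png

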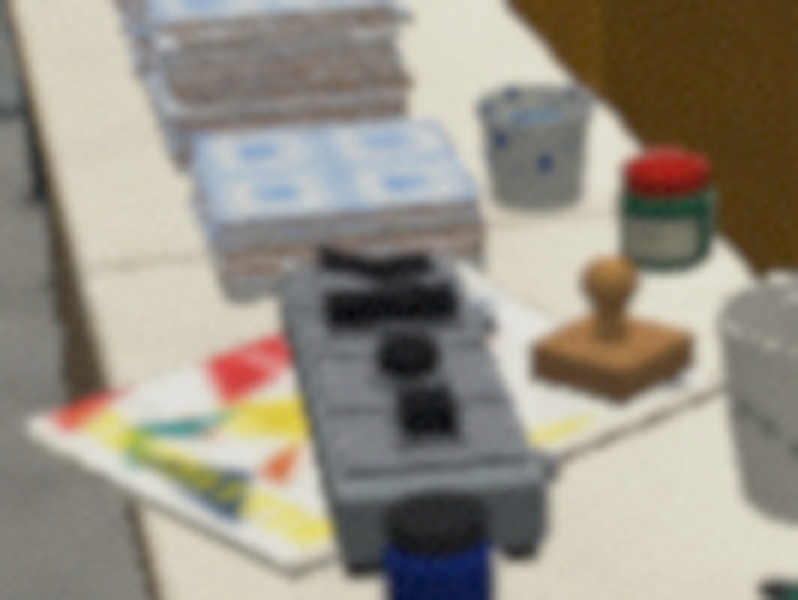

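The boxes' keys run left to right as rocker, bar, round, square (top crop columns ≈ 280, 301, 323, 343; row ≈ 223–227). The side view shows the rocker's near end raised. Next I'll refine the positions with a rigid fit.

```bash
python3 - <<'E'
from h import *
from scipy.optimize import least_squares
ims={"top":[read_camera("top") for _ in range(4)],"side":[read_camera("side") for _ in range(4)]}
obs={}
boxes={"top":dict(rock=(272,210,289,236),bar=(295,210,308,238),round=(315,218,330,233),sq=(336,220,350,234)),
"side":dict(bar=(283,196,308,206),round=(291,204,304,213),sq=(295,213,307,224))}
for c in ims:
    g=np.mean([i.mean(2) for i in ims[c]],0)
    for n,(a,b,cc,d) in boxes[c].items():
        s=g[b:d,a:cc]; bg=np.percentile(s,80); w=np.clip(bg-12-s,0,60)
        m=(w>15).astype(np.uint8);k,l,st,ce=cv2.connectedComponentsWithStats(m);j=1+np.argmax(st[1:,4]);w=w*cv2.dilate((l==j).astype(np.uint8),np.ones((3,3)))
        yy,xx=np.mgrid[b:d,a:cc];p=np.array([(w*xx).sum(),(w*yy).sum()])/w.sum();obs[c,n]=p;print(c,n,p.round(2),st[j])
off=dict(rock=99,bar=33,round=-33,sq=-99)
z=dict(rock=.061,bar=.067,round=.067,sq=.067) 
def f(v,cs):
    r=[]
    u=np.array([-np.sin(v[2]),np.cos(v[2])])
    for (c,n),p in obs.items():
        if c in cs: r+=list(proj(c,[*(v[:2]+u*off[n]/1000),z[n]])-p)
    return np.array(r)
for cs in(("top",),("side",),("top","side")):
    s=least_squares(f,[.43,-.13,-.06],args=(cs,));v=s.x
    print(cs,v[:2].round(4),np.degrees(v[2]),s.fun.round(1))
u=np.array([-np.sin(v[2]),np.cos(v[2])]);ex=np.array([np.cos(v[2]),np.sin(v[2])])
for n in off:print(n,(v[:2]+u*off[n]/1000).round(4))
print("near",(v[:2]+u*.099-.02*ex).round(4))
E
```

```text
top rock [279.25 223.72] [  3   3  11  21 184]
top bar [300.45 224.62] [  2   4   8  22 148]
top round [321.9  225.59] [ 2  3 10 10 77]
top sq [342.81 226.88] [ 3  3  9  9 78]
side bar [294.74 200.45] [  1   0  22   9 144]
side round [297.47 208.98] [ 2  2 10  7 57]
side sq [300.73 218.39] [ 2  2  9  8 64]
('top',) [ 0.4358 -0.124 ] -3.1229455947061204 [-0.  -0.1 -0.1  0.  -0.2  0.1  0.3 -0.1]
('side',) [ 0.4323 -0.1343] -3.937652951316279 [-0.  -0.   0.1  0.  -0.   0. ]
('top', 'side') [ 0.4347 -0.1252] -3.6333312334956145 [ 0.4 -0.   0.3  0.3  0.2  0.6  0.6  0.5  0.1 -1.2  0.4 -1.3  0.3 -1.4]
rock [ 0.441  -0.0264]
bar [ 0.4368 -0.0922]
round [ 0.4326 -0.1581]
sq [ 0.4284 -0.224 ]
near [ 0.421  -0.0251]
```

Request:
send_rows(motion="1.8 -2.6 0 0 0 0 1;1.8 -2.6 0 0 0 0 1;1.8 -2.6 0 0 0 0 1;1.8 -2.6 0 0 0 0 1;1.8 -2.6 0 0 0 0 1;1.8 -2.6 0 0 0 0 1;1.8 -2.6 0 0 0 0 1;1.8 -2.6 0 0 0 0 1;1.5 -2.5 0 0 0 0 1;1.5 -2.5 0 0 0 0 1;1.5 -2.5 0 0 0 0 1;1.5 -2.5 0 0 0 0 1", newtons=60)

```text
t: 2.1
eef_pos: [0.3611, 0.3402, 0.2319]
tool_rot: [-0.001, 0.111, 0.994, 0.003]
contact_force: [0.3, -0.3, 0.2]
gripper_width: -0.003
```

Request:
send_rows(motion="1.2 -2.5 0 0 0 1 1;1.2 -2.5 0 0 0 1 1;1.2 -2.5 0 0 0 1 1;1.2 -2.5 0 0 0 1 1;1.2 -2.5 0 0 0 1 1;1.2 -2.5 0 0 0 1 1;0.5 -2.8 -1 0 0 1 1;0.3 -2.8 -1 0 0 1 1;0.2 -2.8 -1 0 0 1 1;0 -2.8 -1 0 0 0 1;0 -2.8 -1 0 0 0 1;0 -2.8 -1 0 0 0 1;0 -2.5 -1 0 0 0 1;0 -1 0 0 0 0 1")

```text
t: 3.27
eef_pos: [0.4508, -0.0333, 0.1647]
tool_rot: [0.005, 0.031, 0.999, 0.007]
contact_force: [0.1, -0.1, -0.9]
gripper_width: 0.001
```

Request:
send_rows(motion="-0.5 0.2 -1.5 0 0 0 1;-0.5 0.2 -1.5 0 0 0 1;-0.5 0.2 -1.5 0 0 0 1;-0.5 0.1 -1.5 0 0 0 1;-0.5 0 -1 0 0 0 1;-0.4 0 -0.5 0 0 0 1;0 0 0 0 0 0 1")

```text
t: 3.85
eef_pos: [0.4225, -0.0316, 0.0886]
tool_rot: [0.008, 0.036, 0.999, 0.007]
contact_force: [0.3, -0.2, 0.6]
gripper_width: -0.001
```

```bash
python3 - <<'E'
from h import *
o=get_obs();print(o['t'],o['eef_pos'],o['tool_rot'],o['q'])
for c,x,y in(("top",240,170),("side",230,130)):
    im=np.ascontiguousarray(read_camera(c)[:,:,::-1])
    print(c,proj(c,o['eef_pos']))
    cv2.imwrite(f"pics/{c}2c.png",cv2.resize(im[y:y+100,x:x+133],None,fx=6,fy=6,interpolation=cv2.INTER_CUBIC))
E
```

```text
3.85 [ 0.42251701 -0.0315759   0.08860835] [0.0083633  0.03629912 0.99928043 0.00714494] [-0.381334    0.29328946  0.36939524  2.28852243 -0.21887722  0.57177381
  1.65473959]
top [280.23985496 229.47664344]
side [286.16326627 186.06412738]
```

View pics/side2c.png

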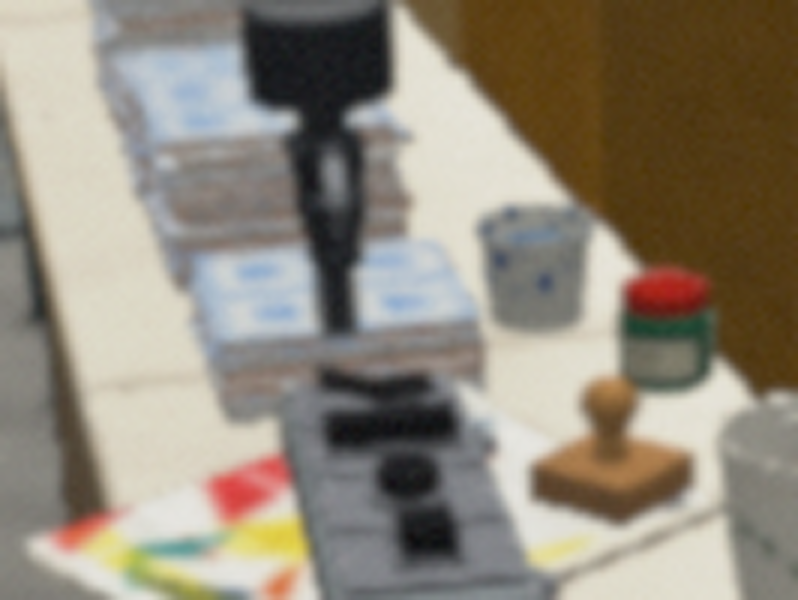

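View pics/top2c.png

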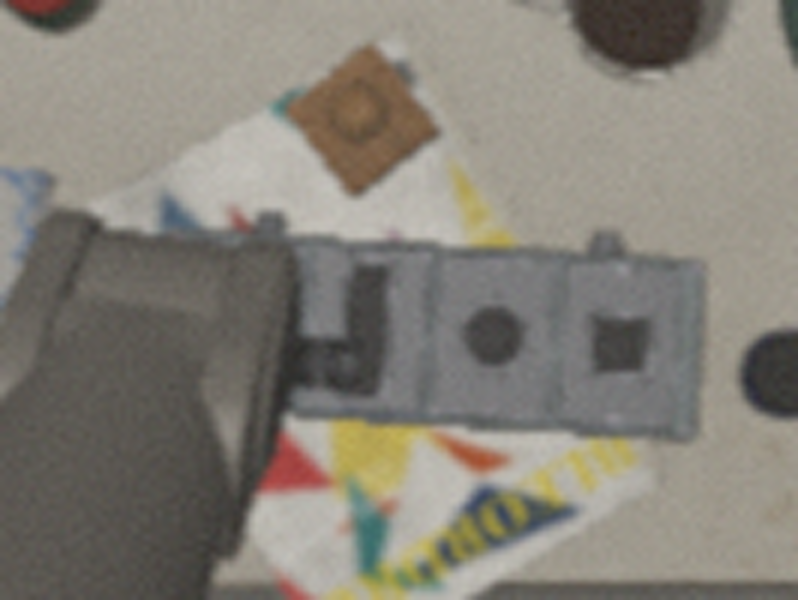

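Request:
send_rows(motion="-0.1 0.6 0 0 0 0 1;0 0 -0.8 0 0 0 1;0 0 -0.8 0 0 0 1;0 0 -0.4 0 0 0 1;0 0 -0.4 0 0 0 1;0 0 -0.3 0 0 0 1")

```text
t: 4.45
eef_pos: [0.4271, -0.0239, 0.063]
tool_rot: [0.013, 0.036, 0.999, 0.008]
contact_force: [-0.8, 0.1, 1.9]
gripper_width: 0.003
```

Request:
send_rows(motion="-0.6 0 -0.2 0 0 0 1;-0.3 0 -0.3 0 0 0 1;-0.2 0 -0.3 0 0 0 1;-0.2 0 -0.3 0 0 0 1")

```text
t: 4.78
eef_pos: [0.4203, -0.0241, 0.0576]
tool_rot: [0.019, 0.037, 0.999, 0.011]
contact_force: [-14.5, 0.2, 73.1]
gripper_width: -0.004
```

Request:
send_rows(motion="0 0 0.3 0 0 0 1;0.3 0 1.5 0 0 0 1;0.5 0 2 0 0 0 1;0 0 0 0 0 0 1")

```text
t: 5.12
eef_pos: [0.4273, -0.025, 0.0987]
tool_rot: [0.02, 0.038, 0.999, 0.012]
contact_force: [0.8, -0.1, 0.4]
gripper_width: 0.0
```

```bash
python3 - <<'E'
from h import *
o=get_obs();print(o['t'],o['eef_pos'],o['contact_force'],o['tool_rot'])
for c,x,y in(("side",250,160),):
    im=np.ascontiguousarray(read_camera(c)[:,:,::-1])
    cv2.imwrite(f"pics/{c}3c.png",cv2.resize(im[y:y+70,x:x+80],None,fx=8,fy=8,interpolation=cv2.INTER_CUBIC))
E
```

```text
5.1167 [ 0.42734122 -0.02498367  0.09866534] [ 0.79327383 -0.10514945  0.42643248] [0.01988814 0.03841105 0.99899551 0.01170571]
```

View pics/side3c.png

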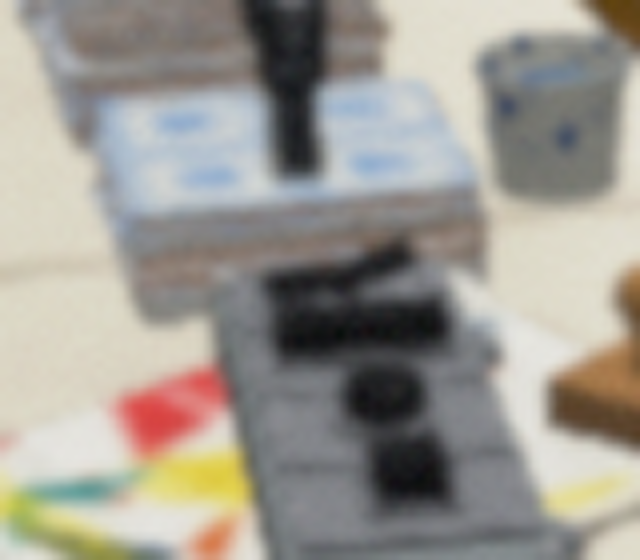

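The side view shows the rocker tipped: its far end (about pixel 300, 191) is now up, and the near half is level. Next is the round button.

Request:
send_rows(motion="0.2 -2.5 0 0 0.8 0 1;0.2 -2.5 0 0 0.8 0 1;0.2 -2.5 0 0 0.7 0 1;0 -2.5 0 0 0 0 1;0 -2.5 0 0 0 0 1;0 -0.6 0 0 0 0 1;0 0 0 0 0 0 1")

```text
t: 5.75
eef_pos: [0.4252, -0.1579, 0.0915]
tool_rot: [-0.007, 0.035, 0.999, 0.012]
contact_force: [0.0, 0.4, 0.0]
gripper_width: -0.001
```

Request:
send_rows(motion="0.8 0 -0.6 0 0 0 1;0 0 -0.8 0 0 0 1;0 0 -0.4 0 0 0 1;0 0 -0.3 0 0 0 1;0 0 -0.3 0 0 0 1")

```text
t: 6.17
eef_pos: [0.4331, -0.1539, 0.0634]
tool_rot: [-0.008, 0.033, 0.999, 0.013]
contact_force: [-1.0, -1.9, 3.7]
gripper_width: -0.002
```

Request:
send_rows(motion="0 -0.3 -0.2 0 0 0 1;0 -0.1 -0.2 0 0 0 1;0 0 -0.2 0 0 0 1;0 0 -0.1 0 0 0 1")

```text
t: 6.5
eef_pos: [0.4332, -0.1547, 0.0615]
tool_rot: [-0.009, 0.032, 0.999, 0.017]
contact_force: [-3.6, -0.4, 6.9]
gripper_width: -0.001
```

Request:
send_rows(motion="0 0 -0.2 0 0 0 1;0 0 -0.2 0 0 0 1;0 0 -0.2 0 0 0 1")

```text
t: 6.75
eef_pos: [0.4333, -0.1549, 0.0611]
tool_rot: [-0.008, 0.032, 0.999, 0.02]
contact_force: [-9.2, 2.0, 34.9]
gripper_width: 0.001
```

Request:
send_rows(motion="0 0 0.3 0 0 0 1;0 0 1.5 0 0 0 1;0 0 1 -0.8 -0.3 0 1;0 0 0 0 0 0 1")

```text
t: 7.08
eef_pos: [0.4327, -0.1536, 0.0907]
tool_rot: [-0.005, 0.032, 0.999, 0.014]
contact_force: [0.4, -0.3, 0.1]
gripper_width: 0.004
```

Request:
send_rows(motion="0.1 2.2 0 -0.8 -0.3 0 1;0.1 2.2 0 -0.8 -0.3 0 1;0.1 1.6 0 0 0 0 1;0 0 0 0 0 0 1")

```text
t: 7.42
eef_pos: [0.4355, -0.0919, 0.0898]
tool_rot: [0.001, 0.032, 0.999, 0.0]
contact_force: [-0.5, 0.2, -0.4]
gripper_width: 0.001
```

```bash
python3 - <<'E'
from h import *
o=get_obs();print(o['t'],o['eef_pos'],o['contact_force'],o['tool_rot'])
for c,x,y in(("side",250,160),):
    im=np.ascontiguousarray(read_camera(c)[:,:,::-1])
    print(proj(c,o['eef_pos']))
    cv2.imwrite(f"pics/{c}4c.png",cv2.resize(im[y:y+70,x:x+80],None,fx=8,fy=8,interpolation=cv2.INTER_CUBIC))
E
```

```text
7.4167 [ 0.43548342 -0.09185922  0.08983563] [-0.49485028  0.1676574  -0.39107944] [1.23612726e-03 3.24945545e-02 9.99471128e-01 2.00600786e-04]
[294.04590832 192.00076632]
```

View pics/side4c.png

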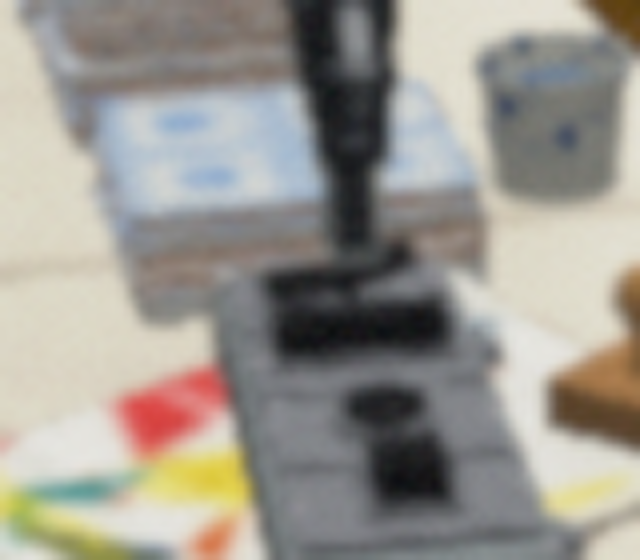

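The round button now shows flush at about (298, 210). The fingertip is above the bar at about (294, 191). Now I'll press the bar.

Request:
send_rows(motion="0 0 -0.8 0 0 0 1;0 0 -0.8 0 0 0 1;0 0 -0.4 0 0 0 1;0 0 -0.3 0 0 0 1;0 0 -0.3 0 0 0 1;0 0 -0.3 0 0 0 1")

```text
t: 7.97
eef_pos: [0.4357, -0.0953, 0.0596]
tool_rot: [0.001, 0.035, 0.999, 0.002]
contact_force: [-20.6, 6.1, 92.3]
gripper_width: 0.001
```

Request:
send_rows(motion="0 0 0 0 0 0 1")

```text
t: 8.05
eef_pos: [0.4355, -0.0952, 0.0613]
tool_rot: [-0.0, 0.035, 0.999, 0.003]
contact_force: [-6.5, 4.7, 17.3]
gripper_width: 0.003
```

Request:
send_rows(motion="0 0 -0.1 0 0 0 1;0 0 -0.1 0 0 0 1;0 0 -0.1 0 0 0 1")

```text
t: 8.3
eef_pos: [0.4355, -0.0951, 0.0612]
tool_rot: [-0.0, 0.037, 0.999, 0.006]
contact_force: [-6.1, 4.7, 24.5]
gripper_width: 0.0
```

```bash
python3 - <<'E'
from h import *
for c,x,y in(("side",250,160),):
  for i in range(6):
    im=np.ascontiguousarray(read_camera(c)[:,:,::-1])
    o=get_obs();print(o['t'],o['eef_pos'],o['contact_force'])
  cv2.imwrite(f"pics/{c}5c.png",cv2.resize(im[y:y+70,x:x+80],None,fx=8,fy=8,interpolation=cv2.INTER_CUBIC))
E
```

```text
8.35 [ 0.43549187 -0.09516786  0.06115842] [-4.97001497  4.34887888 23.34431434]
8.4 [ 0.43552287 -0.09516593  0.06117863] [-4.93871211  3.10786398 23.28169687]
8.45 [ 0.43548982 -0.09515337  0.06117102] [-6.51117164  3.60985146 22.37636429]
8.5 [ 0.43546976 -0.09512784  0.06115732] [-5.78005378  3.68552773 23.52524262]
8.55 [ 0.43547122 -0.09516485  0.06115537] [-4.90111616  3.79641169 23.0217561 ]
8.6 [ 0.43547999 -0.09512151  0.06116401] [-4.89526283  4.53832949 22.52860539]
```

View pics/side5c.png

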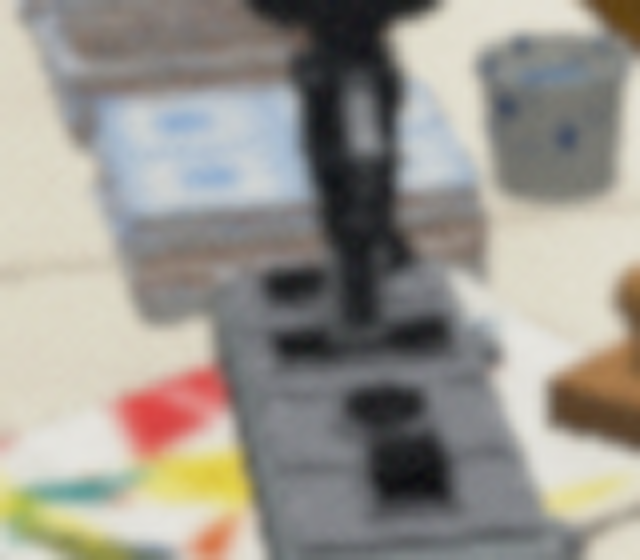

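The bar is pressed down at about (295, 202) with a steady 23 N and z at 0.0612. The round button is in and the square key is still up, so I'm handing in.

```bash
python3 - <<'E'
from station import *
o=get_obs();print(o['t'],o['eef_pos'],o['contact_force'])
print(hand_in())
E
```

```text
8.6 [ 0.43547999 -0.09512151  0.06116401] [-4.89526283  4.53832949 22.52860539]
the job is handed in; nothing more can be done
None
```

I handed the job in with closed fingertips still holding the bar key down, after tipping the rocker over and then pushing the round button in. It took about 8.6 s of the 40 s.

Last checks:
- **Rocker:** the side picture showed its far end up and its near half level. The press ended at its stop, at z ≈ 58 mm.
- **Round button:** it looked sunk in the picture. The press ended at z ≈ 61 mm with 35 N.
- **Bar key:** it was held at z ≈ 61.2 mm (61.5 mm is fully down) with a steady 23 N, well above the 6 N needed.
- **Square key:** it was never approached and still looked up in the last picture.
- **Bench:** nothing looked moved in the cropped side views. I did not take a new picture of the whole bench at the end.

**Forces:** two presses were harder than I meant. The wrist force was 73 N on the rocker and briefly 92 N on the bar before I eased off. Both are under the 120 N wrist limit and came through the fingertips, but they exceed 40 N, the limit for the arm or gripper body.

**Position estimates:** the two cameras disagreed by up to 10 mm along the box's y. I relied mainly on the top view, and the presses fitted it.

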